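# Set the choke and prime a bench engine

## Task

Get the engine on the run stand ready for a cold start: push the choke lever (the one with the flat paddle) forward past its half-choke click until it is fully home at the full-choke stop, then press the round primer button in the same row all the way down and let it come back up. Just push and press: do not pinch the paddle, leave the throttle lever (the one with the ball) where it is, and do not pick up or shift the loose things around the stand.

Things in the scene. Friction and masses are not known exactly. Their poses are not given: they have to be found in the camera images.
- stand: Fixed grey deck plate 280 x 600 x 20 mm; a small finned engine (170 x 130 mm, 245 mm above the bench) is fixed on it, 50 mm ahead (+x) and 295 mm left (+y) of this origin. Origin at bench height under the middle of the row of three control units, which stand at y = -105, 0, +105 mm in changing order, all turned like the stand. +x points away from the robot (turned up to 20 degrees), +y left.
- choke_unit: Fixed grey choke housing on the deck: block 100 (x) x 50 (y) x 40 mm and on it a drum of 45 mm radius lying along y, axis 40 mm and top 85 mm above this origin; three steel studs across the drum mark the stops. Origin at the centre of its underside, 20 mm above the bench. The lever swings forward, to the unit's +x, about the drum axis.
- choke (a joint): Choke lever angle, rad. 0: off, leaning 0.5 rad to the unit's -x; 0.5: upright, half-choke click; 1.0: leaning 0.5 rad to +x, hard full-choke stop. Sprung detents at all three: a push of about 6 N at the paddle takes it over the humps at 0.25 and 0.75; short of a hump it springs back, past it it snaps ahead.
- choke_tip (a point): Middle of the top edge of the choke paddle, 125 mm from the pivot (drum axis). The lever is an 8 mm round steel stem ending in a flat black paddle 36 mm wide (along the unit's y), 8 mm thick, 42 mm long (83 to 125 mm from the pivot).
- choke_rear: Rear half (4 mm thick) of the paddle, the half towards the unit's -x, which is the side to push on. Origin at the lever's pivot, not at the paddle.
- choke_front: Front half (4 mm thick) of the paddle, the half towards the unit's +x. Origin at the lever's pivot. Fingers pressing on both halves at once count as pinching.
- throttle_unit: Fixed grey throttle housing, the same block and drum as the choke's but with two studs. Origin at the centre of its underside, on the deck.
- throttle_tip (a point): Top of the black ball (32 mm diameter) on the throttle lever, 125 mm from its pivot. The lever swings like the choke's, stays where it is left by friction, and must stay as found.
- primer_unit: Fixed grey block 60 (x) x 50 (y) x 50 mm that carries the primer button on its top. Origin at the centre of its underside, on the deck.
- primer_top (a point): Centre of the top of the round black primer button (34 mm diameter), pressed straight down. It moves down with the button.
- primer (a joint): Primer button travel, m: 0 up, 0.008 fully down. A spring pushes it back; fully down takes about 5 N.
- socket_mid (a point): Middle of a loose steel spark-plug socket, 30 mm diameter, 45 mm high, standing on the deck beyond the controls.
- tin_mid (a point): Middle of a loose closed steel tin, 60 mm diameter, 60 mm high, standing on the bench to the right of the stand.
- driver_grip (a point): Handle of a loose screwdriver, 200 mm long, lying on the bench before the stand.

How it is judged:
On the way, in this order (a step that is already met when the one before it is completed fails the run):
1. the choke lever is at the full-choke stop (value of joint choke above 0.93 rad), for 0.2 s.
2. then the primer button is pressed fully down (value of joint primer above 0.0065 m), for 0.05 s.
At the end, for the whole second after the job is handed in: The choke lever rests at full choke (within 0.07 rad of its stop), the primer button is up again (within 2 mm), the throttle lever's ball is within 15 mm and the loose things within 30 mm of where they were (value of joint choke above 0.93 rad and value of joint primer below 0.002 m and distance of throttle_tip from where it was at the start of the episode below 0.015 m and distance of each of socket_mid, tin_mid, driver_grip from where it was at the start of the episode below 0.03 m); the robot touches nothing.
It fails at once if the throttle lever is moved (15 mm) (distance of throttle_tip from where it was at the start of the episode above 0.015 m).
It fails at once if the paddle is pinched (fingers press on both its faces with over 3 N) (contact force between the fingers and choke_rear above 3 N and contact force between the fingers and choke_front above 3 N).
It fails at once if a loose thing is picked up or shifted (30 mm) (distance of any of socket_mid, tin_mid, driver_grip from where it was at the start of the episode above 0.03 m).
It also fails if it takes over 48 s, if anything falls off the work surface, if the arm or the gripper's body presses on something with over 40 N, if the wrist force passes 120 N, or if a joint passes its speed limit or range.

## Robot

A 7-joint arm with a two-finger parallel gripper is mounted at the origin on the work surface. World frame = base frame: x ahead of the robot, y to its left, z up, the work surface at z = 0. Lengths are in m, angles in rad, forces in N, time in s.
With the tool pointing down it reaches from about 0.425 to 0.925 m from the base axis. Payload 6.8 kg.
Tool frame: the origin (TCP) lies at the very end of the fingers, on their centre line; the grasp point (between the pads) lies r.pinch_z behind it (r.pinch_z is the distance from the TCP to the grasp point, in m); z points along the fingers, y is the line along which they close (so a half turn about z gives the same grasp; the last joint's range is limited). The gripper opens to 85 mm and grips with 20 to 120 N. Pads are 22 mm wide; open, the fingers measure 114 mm over their backs; the gripper's body (76 mm by 85 mm) begins 54 mm behind the grasp point. The pads swing forward as they close: fully open they stand 13 mm farther back than shut.
Start: joints at [1.043, 0.477, 0.022, 1.555, -0.011, 1.109, -0.083], TCP at [0.275, -0.616, 0.231] pointing down, gripper open.
Joint ranges: [-2.96, 2.96], [-0.34, 2.1], [-1.41, 1.46], [0.24, 2.44], [-1.37, 4.51], [0.17, 1.92], [-2.96, 2.96]. Speed limits (rad/s): [2.39, 2.39, 3.14, 3.14, 3.14, 3.14, 3.14].

## Interface

Orientations are given as a rotation vector (axis times angle).
In Python, from bench import status, grab_frame, camera_model, r gives the robot as it stands. The module is installed in compiled form; this text tells all that it offers.
- The arm moves only by the shell command python3 -m creep 'ROWS' [FORCE]. ROWS is text: rows parted by semicolons, each of 7 numbers parted by spaces: the turn, a rotation vector about the tool's x, y, z in rad, then the shift along the tool's x, y, z in mm, then the opening, from -1 (shut) to 1 (fully open). In form: rx ry rz tx ty tz fingers; .... A call has 1 to 10 rows; each row is the pose to reach, as a shift and turn from the pose commanded when the call began, along the tool's axes at that moment; what a row does not reach only later rows make up. A row lasts 1/8 s, in which the tool goes at most 62.5 mm and 10.7 degrees, less where a joint would pass 70% of its speed; a pose out of reach is approached as far as the arm can. A call with a gripper value outside its range is refused whole. The fingers move at their own pace and stop on an object; FORCE is the grip in N (left out, the last holds). Time passes only in rows, so rows that repeat a pose let the fingers close. It gives the time, the measured TCP pose, the force, the opening and the grip force at its end, in the units of the state.
- status.get_obs(): the state, without advancing time (a new reading comes with each control period).
- grab_frame(name): name is "scene" or "top" or "wrist"; returns (picture, depth): 384x512x3 uint8, red, green, blue; 384x512 float32, m along the optical axis (not along the pixel's ray), 0 where there is no reading.
- camera_model(name): a dict with "K" (3x3 intrinsics, pixels), "rvec" (rotation vector, rad) and "tvec" (3), from world to camera coordinates, as OpenCV has them. Camera axes: x right, y down, z forward; pixel columns grow to the right and rows downward; lengths in m; the calibration is good to about 2 mm. A picture is of the moment at which its call begins: read the wrist's pose just before it. camera_model takes no time and is no camera call; for the wrist camera it gives the pose at the moment of the call.
- r.hand_in(): hands the job in; it is judged then, once.
The state is a dict: "clock": time; "joints": joint angles; "qvel": joint speeds; "tau": joint torques, N m; "tcp_pos": TCP position; "orientation": TCP orientation; "contact_force": force on the tool from outside, world axes, zero at the start; "moment": the same for the moment, N m; "grip_width": finger opening in m; "gripper_force": force on a finger pad.
Only numpy, scipy, OpenCV 4.12 (cv2) and the standard library are available. Lean on these libraries where they do the work, as an engineer would, in place of code of your own. Each camera call takes 0.05 s, during which the arm holds its last target. There are 200 camera calls.

## Working session

There is one attempt and no reset: what is moved stays moved. The work goes in short steps, Python scripts to look and compute and a shell command to move; the robot and the scene stay as the last step left them, time stands still between calls to the robot, and variables do not carry over. Pictures are saved under pics/ and viewed, at most 10 in all, crops included, and the job is handed in when it is done.

```bash
mkdir -p pics; python3 - <<'E'
from bench import status, grab_frame, camera_model, r
import cv2,numpy as np
o=status.get_obs();print({k:np.round(v,3) for k,v in o.items()}, r.pinch_z)
for n in("scene","top"):
    p,d=grab_frame(n);cv2.imwrite(f"pics/{n}.png",p[:,:,::-1]);np.savez(f"{n}.npz",p=p,d=d)
    m=camera_model(n);R=cv2.Rodrigues(np.array(m["rvec"]))[0];print(n,m["K"],-R.T@np.array(m["tvec"]).ravel(),R.round(2))
E
```

```text
{'clock': np.float64(0.0), 'joints': array([ 1.043,  0.478,  0.022,  1.556, -0.012,  1.109, -0.083]), 'qvel': array([ 0.001,  0.   , -0.   , -0.   , -0.002,  0.002,  0.001]), 'tau': array([-1.0000e-03, -5.9644e+01,  1.6080e+00, -2.8119e+01,  1.2000e-02,
        9.0000e-03, -0.0000e+00]), 'tcp_pos': array([ 0.275, -0.616,  0.23 ]), 'orientation': array([-3.071e+00, -6.540e-01,  1.000e-03]), 'contact_force': array([0.381, 0.336, 0.148]), 'moment': array([-0.029, -0.004, -0.008]), 'gripper_force': np.float64(0.0), 'grip_width': np.float64(0.085)} 0.0187
scene [[424.61994625   0.         250.6995263 ]
 [  0.         424.61994625 189.07775166]
 [  0.           0.           1.        ]] [1.04066814 0.1457509  0.65155047] [[-0.39  0.92  0.  ]
 [ 0.64  0.28 -0.71]
 [-0.66 -0.28 -0.7 ]]
top [[481.30886907   0.         257.78608717]
 [  0.         481.30886907 191.87002934]
 [  0.           0.           1.        ]] [ 0.49537488 -0.0350966   1.02177099] [[-0.02 -1.    0.03]
 [-1.    0.02 -0.09]
 [ 0.09 -0.03 -1.  ]]
```

View pics/top.png

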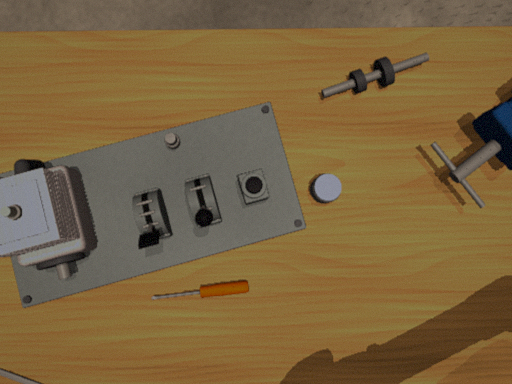

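View pics/scene.png

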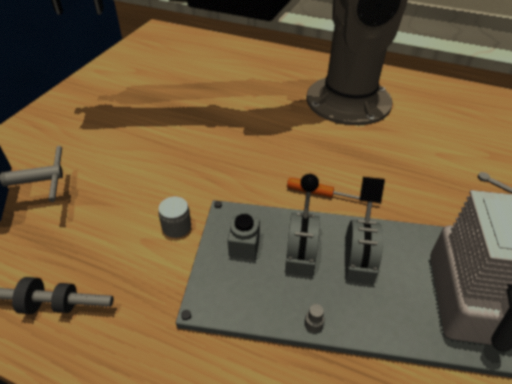

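Top view: choke paddle at about (149,239), throttle ball at (205,217), primer button at (254,185), tin at (326,188), socket at (172,140) and screwdriver at (225,289). From the left, the row runs choke, throttle, primer.

```bash
cat > h.py <<'E'
import cv2,numpy as np
from bench import camera_model
def pts(n,d,uv):
    m=camera_model(n);K=np.array(m["K"]);R=cv2.Rodrigues(np.array(m["rvec"]))[0];t=np.array(m["tvec"]).ravel()
    uv=np.asarray(uv);z=d[uv[:,1],uv[:,0]]
    c=np.c_[(uv[:,0]-K[0,2])/K[0,0]*z,(uv[:,1]-K[1,2])/K[1,1]*z,z]
    return ((c-t)@R)[z>0]
E
python3 - <<'E'
from h import *
def blob(n,box,thr=45):
    f=np.load(n+".npz");p,d=f["p"],f["d"];x0,y0,x1,y1=box
    g=np.zeros(p.shape[:2],np.uint8);g[y0:y1,x0:x1]=(p[y0:y1,x0:x1].max(2)<thr)
    k,l,s,c=cv2.connectedComponentsWithStats(g);i=1+s[1:,4].argmax()
    v,u=np.where(l==i);P=pts(n,d,np.c_[u,v]);return c[i].round(1),s[i,4],P
for nm,n,b in [("paddle","top",(135,228,165,252)),("ball","top",(192,205,218,230)),("primer","top",(243,174,266,197)),
  ("paddle","scene",(355,172,390,207)),("ball","scene",(298,170,322,194)),("primer","scene",(230,210,258,237))]:
    c,a,P=blob(n,b);print(nm,n,c,a,np.median(P,0).round(4),np.percentile(P,5,axis=0).round(3),np.percentile(P,95,axis=0).round(3))
f=np.load("top.npz");print(pts("top",f["d"],[(265,110),(299,223),(28,298),(326,188),(172,140),(225,289)]).round(3))
# unit tops (bright studs region) drum tops
for b in [(134,185,172,238),(185,172,222,225),(238,168,270,204)]:
    u,v=np.meshgrid(range(b[0],b[2]),range(b[1],b[3]));P=pts("top",f["d"],np.c_[u.ravel(),v.ravel()])
    Q=P[(P[:,2]>.05)&(P[:,2]<.112)];print(b,len(Q),Q.mean(0).round(3),cv2.minAreaRect(Q[:,:2].astype(np.float32)*1000))
E
```

```text
paddle top [149.8 237.8] 318 [0.4927 0.135  0.1591] [0.479 0.121 0.076] [0.507 0.151 0.173]
ball top [203.6 216.8] 270 [0.527  0.0378 0.1737] [0.515 0.026 0.101] [0.546 0.05  0.179]
primer top [253.6 184.7] 215 [ 0.5901 -0.0541  0.0947] [ 0.578 -0.066  0.092] [ 0.604 -0.041  0.097]
paddle scene [371.6 189.6] 470 [0.496  0.1365 0.1548] [0.487 0.122 0.139] [0.506 0.151 0.17 ]
ball scene [309.  183.2] 240 [0.539  0.039  0.1702] [0.528 0.028 0.156] [0.544 0.049 0.177]
primer scene [243.7 222.2] 252 [ 0.5979 -0.0528  0.0933] [ 0.583 -0.066  0.087] [ 0.61  -0.04   0.095]
[[ 0.755 -0.082  0.028]
 [ 0.516 -0.147  0.025]
 [ 0.378  0.403  0.028]
 [ 0.584 -0.2    0.062]
 [ 0.686  0.107  0.069]
 [ 0.385  0.008  0.024]]
(134, 185, 172, 238) 1266 [0.542 0.145 0.094] ((540.1392822265625, 149.66717529296875), (99.79402923583984, 50.4913215637207), 13.707898139953613)
(185, 172, 222, 225) 1056 [0.571 0.047 0.096] ((565.9385375976562, 48.531700134277344), (99.98296356201172, 50.09770202636719), 14.31313705444336)
(238, 168, 270, 204) 766 [ 0.59  -0.053  0.082] ((592.0469360351562, -53.13330841064453), (60.483760833740234, 50.23493576049805), 14.404949188232422)
```

Heights, sizes and unit spacing all match. The stand is yawed about 14.3°, and the choke pivot is near (0.540, 0.150, 0.060). I'll fold the fingers, turn the tool to the stand and travel at the present height via (0.45, -0.30).

```bash
python3 -m creep '0 0 0.17 289 -217 0 -1;0 0 0.17 289 -217 0 -1;0 0 0.17 289 -217 0 -1;0 0 0.17 289 -217 0 -1;0 0 0.17 289 -217 0 -1;0 0 0.17 289 -217 0 -1;0 0 0.17 289 -217 0 -1;0 0 0.17 289 -217 0 -1' 20
python3 - <<'E'
from bench import status
from h import *
from scipy.spatial.transform import Rotation as Rn
o=status.get_obs();R=Rn.from_rotvec(o["orientation"]).as_matrix()
print(o["tcp_pos"],R.round(3),(R.T@(np.array([.433,.123,.231])-o["tcp_pos"])*1000).round(1))
E
```

```text
clock: 1.1
tcp_pos: [0.45, -0.301, 0.2311]
orientation: [3.117, 0.391, -0.001]
contact_force: [-0.4, -0.7, 0.3]
grip_width: 0.0001
gripper_force: 0.0
[ 0.45001689 -0.30103413  0.23106664] [[ 0.969  0.247 -0.001]
 [ 0.247 -0.969 -0.   ]
 [-0.001  0.    -1.   ]] [  88.2 -415.1   -0. ]
```

```bash
python3 -m creep '0 0 0 88 -415 0 -1;0 0 0 88 -415 0 -1;0 0 0 88 -415 0 -1;0 0 0 88 -415 0 -1;0 0 0 88 -415 0 -1;0 0 0 88 -415 0 -1;0 0 0 88 -415 0 -1;0 0 0 88 -415 0 -1;0 0 0 88 -415 81 -1;0 0 0 88 -415 81 -1'
python3 - <<'E'
from bench import status,grab_frame
from h import *
from scipy.spatial.transform import Rotation as Rn
p,d=grab_frame("scene");cv2.imwrite("pics/s2.png",p[:,:,::-1])
o=status.get_obs();R=Rn.from_rotvec(o["orientation"]).as_matrix()
print(o["tcp_pos"],(R.T@(np.array([.540,.150,.15])-o["tcp_pos"])*1000).round(1))
E
```

```text
clock: 2.35
tcp_pos: [0.4319, 0.12, 0.1473]
orientation: [3.116, 0.385, -0.008]
contact_force: [-0.3, -0.1, -0.4]
grip_width: 0.0
gripper_force: 0.0
[0.43140763 0.11979116 0.14630547] [112.7  -2.9  -4.5]
```

View pics/s2.png

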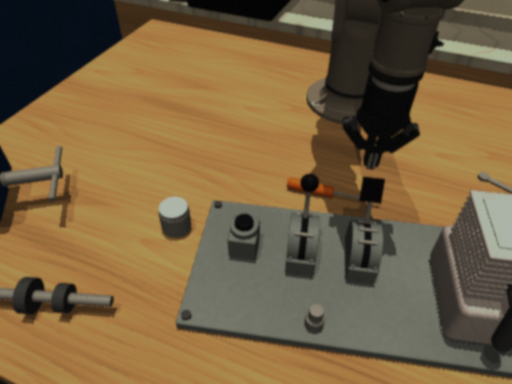

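The shut fingers (tip at 372,162) stand right behind the paddle (372,190). Pushing forward now.

```bash
python3 -m creep '0 0 0 20 -2 -3 -1;0 0 0 35 -3 -4 -1;0 0 0 47 -3 -4 -1;0 0 0 59 -3 -4 -1;0 0 0 71 -3 -4 -1;0 0 0 83 -3 -4 -1;0 0 0 95 -3 -4 -1;0 0 0 107 -3 -4 -1;0 0 0 119 -3 -4 -1;0 0 0 128 -3 -4 -1'
python3 - <<'E'
from bench import status
from h import *
from scipy.spatial.transform import Rotation as Rn
o=status.get_obs();R=Rn.from_rotvec(o["orientation"]).as_matrix()
print((R.T@(o["tcp_pos"]-np.array([.540,.150,.15]))*1000).round(1),R.T@o["contact_force"])
E
```

```text
clock: 3.65
tcp_pos: [0.5574, 0.1582, 0.154]
orientation: [-3.117, -0.391, -0.001]
contact_force: [-0.4, 0.1, -0.0]
grip_width: 0.0001
gripper_force: 0.0
[18.9 -3.6 -4. ] [-0.3536503  -0.18210756  0.00133203]
```

```bash
python3 -m creep '0 0 0 8 0 2 -1;0 0 0 14 0 2 -1;0 0 0 18 0 2 -1;0 0 0 20 0 2 -1;0 0 0 20 0 2 -1;0 0 0 20 0 2 -1'
python3 - <<'E'
from bench import status,grab_frame
from h import *
from scipy.spatial.transform import Rotation as Rn
o=status.get_obs();R=Rn.from_rotvec(o["orientation"]).as_matrix()
print((R.T@(o["tcp_pos"]-np.array([.540,.150,.15]))*1000).round(1),R.T@o["contact_force"])
p,d=grab_frame("scene");cv2.imwrite("pics/s3.png",p[:,:,::-1])
E
```

```text
clock: 4.4
tcp_pos: [0.5758, 0.1628, 0.1523]
orientation: [3.117, 0.391, 0.0]
contact_force: [0.8, -0.2, -0.3]
grip_width: -0.0002
gripper_force: 0.0
[37.9 -3.6 -2.3] [0.7434044  0.36659755 0.30208893]
```

View pics/s3.png

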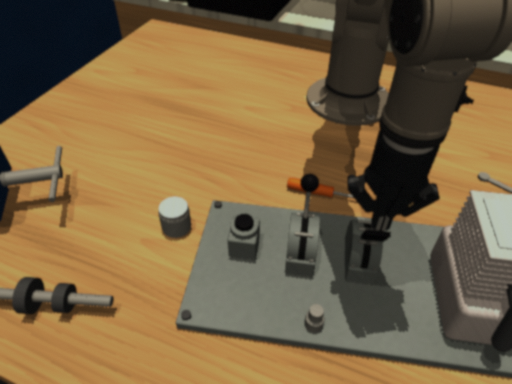

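The paddle now leans forward (376,234). I'll press a little further to feel the stop, then measure it.

```bash
python3 -m creep '0 0 0 3 0 0 -1;0 0 0 5 0 0 -1;0 0 0 5 0 0 -1'
python3 - <<'E'
from bench import status,grab_frame
from h import *
o=status.get_obs();print(o["tcp_pos"],o["contact_force"])
p,d=grab_frame("scene")
u,v=np.meshgrid(range(350,400),range(200,250));u=u.ravel();v=v.ravel()
k=p[v,u].max(1)<45;P=pts("scene",d,np.c_[u[k],v[k]])-[.54,.15,.06]
c,s=np.cos(.25),np.sin(.25);Q=np.c_[P[:,0]*c+P[:,1]*s,-P[:,0]*s+P[:,1]*c,P[:,2]]
Q=Q[(Q[:,2]>.06)&(Q[:,2]<.115)&(abs(Q[:,1])<.02)&(Q[:,0]>.03)]
rr=np.hypot(Q[:,0],Q[:,2]);a=np.arctan2(Q[:,0],Q[:,2]);m=(rr>.085)&(rr<.127)
print(m.sum(),np.percentile(rr,[5,95]),np.median(a[m]),"expected front-face lean ~.54")
E
```

```text
clock: 4.82
tcp_pos: [0.5768, 0.1631, 0.152]
orientation: [3.115, 0.391, -0.014]
contact_force: [-13.5, -3.0, 11.6]
grip_width: -0.0
gripper_force: 8.7
[0.5767972  0.1630949  0.15196697] [-13.48913405  -2.95797988  11.6365585 ]
353 [0.09005274 0.126777  ] 0.517302671820229 expected front-face lean ~.54
```

13 N against the hard stop, and the measured lean matches full choke. Backing off, rising, and crossing to the primer.

```bash
python3 -m creep '0 0 0 -20 0 0 -1;0 0 0 -43 0 -10 -1;0 0 0 -43 0 -60 -1;0 0 0 -43 0 -90 -1;0 0 0 -43 0 -90 -1;0 0 0 -43 213 -90 -1;0 0 0 -43 213 -90 -1;0 0 0 -43 213 -90 -1;0 0 0 -43 213 -90 -1;0 0 0 -43 213 -90 -1'
python3 - <<'E'
from bench import status,grab_frame
from h import *
from scipy.spatial.transform import Rotation as Rn
o=status.get_obs();R=Rn.from_rotvec(o["orientation"]).as_matrix()
print((R.T@(np.array([.592,-.053,.095])-o["tcp_pos"])*1000).round(1),o["contact_force"])
p,d=grab_frame("scene");cv2.imwrite("pics/s4.png",p[:,:,::-1])
E
```

```text
clock: 6.12
tcp_pos: [0.5914, -0.0558, 0.2408]
orientation: [3.118, 0.384, -0.003]
contact_force: [-0.4, 1.1, -0.3]
grip_width: -0.0001
gripper_force: 0.0
[  1.6  -2.6 145.8] [-0.39823423  1.11641511 -0.29639882]
```

View pics/s4.png

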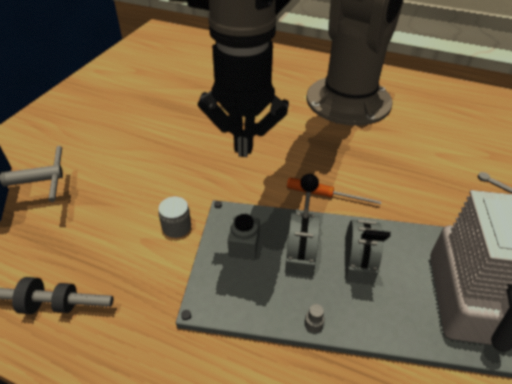

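The choke stays forward (376,235), the ball is unmoved at (309,183), and the fingers are above the button (244,222). Descending in the button's line.

```bash
python3 -m creep '0 0 0 1 -2 60 -1;0 0 0 1 -2 110 -1;0 0 0 1 -2 135 -1;0 0 0 1 -2 142 -1;0 0 0 1 -2 147 -1;0 0 0 1 -2 151 -1;0 0 0 1 -2 154 -1;0 0 0 1 -2 156 -1;0 0 0 1 -2 156 -1'
```

```text
clock: 7.3
tcp_pos: [0.5932, -0.05, 0.087]
orientation: [-3.117, -0.392, -0.003]
contact_force: [0.7, 2.7, 3.3]
grip_width: -0.0002
gripper_force: 2.2
```

```bash
python3 -m creep '0 0 0 0 0 2 -1;0 0 0 0 0 4 -1;0 0 0 0 0 5 -1;0 0 0 0 0 5 -1'
```

```text
clock: 7.8
tcp_pos: [0.5933, -0.05, 0.0855]
orientation: [3.116, 0.391, 0.004]
contact_force: [-10.6, 3.5, 35.7]
grip_width: -0.0002
gripper_force: 17.9
```

Hard bottom reached (36 N). Lifting straight up and clear.

```bash
python3 -m creep '0 0 0 0 0 -10 -1;0 0 0 0 0 -30 -1;0 0 0 0 0 -80 -1;0 0 0 0 0 -130 -1;0 0 0 0 0 -180 -1;0 0 0 -60 0 -180 -1;0 0 0 -60 0 -180 -1;0 0 0 -60 0 -180 -1'
python3 - <<'E'
from bench import status,grab_frame
from h import *
p,d=grab_frame("scene");cv2.imwrite("pics/s5.png",p[:,:,::-1])
P=pts("scene",d,[(u,v) for u in range(240,248) for v in range(219,226)]);print("primer",np.median(P,0))
f=np.load("scene.npz")
for b in [(298,170,322,194),(155,190,195,240),(300,300,330,335)]:
    print(np.abs(p[b[1]:b[3],b[0]:b[2]].astype(int)-f["p"][b[1]:b[3],b[0]:b[2]]).mean())
E
```

```text
clock: 8.8
tcp_pos: [0.5339, -0.0663, 0.2611]
orientation: [3.117, 0.389, -0.001]
contact_force: [0.7, -0.1, 0.7]
grip_width: -0.0
gripper_force: 0.0
primer [ 0.59805671 -0.05293657  0.09401696]
17.69675925925926
7.17
6.466349206349206
```

View pics/s5.png

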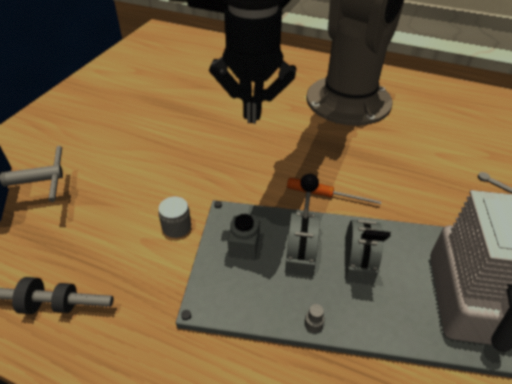

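The choke is forward (376,235), the button is back up (z 0.094) and the throttle ball (309,183) and loose things are where they were; the small image differences fit the arm's shadow.

```bash
python3 -c "from bench import r; print(r.hand_in())"
```

```text
the job is handed in; nothing more can be done
None
```

The choke is at its full-choke stop and the primer was pressed to the bottom and came back up; the throttle and loose things look unmoved, and the job is handed in (no verdict was returned).

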